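# Clamp a sample pot in the bench holder with the cam lever

## Task

Hold the sample pot in the bench holder: with the lever still open, push the sliding rod by its knob until its pad has seated the pot in the V-block and presses on it lightly, with about 6 newtons (3 at least, 10 at most; the pot must never be squeezed with more than 14). Then flip the cam lever over its dead centre and fully down toward the knob, with no more than 30 newtons on the lever, so that the rod is locked and the pot stays held upright with that light press.

Things in the scene. Friction and masses are not known exactly. Their poses are not given: they have to be found in the camera images.
- fixture: Bench holder, fixed to the worktop: aluminium base plate 255 x 90 x 12 mm (x = -70 to +185 mm) with a dark steel guide block (50 x 46 mm, top 58 mm above the worktop) that carries rod and lever. Origin on the worktop under the middle of the guide block; x is the direction in which the rod slides toward the pot and the V-block, y level across it, z up.
- rod: Steel rod, 14 mm thick, sliding through the guide block along the fixture's x; origin on its axis, 34 mm above the worktop, over the fixture's origin when fully back; starts 0 to 10 mm forward, slides up to 60. A steady drag of 11 N must be overcome to slide it and holds it where it is left. On its front is a firm sprung rubber pad, 20 mm wide, face 45 mm ahead of the origin, giving 1 mm for 9 N.
- knob (a point): Centre of the black ball knob, 26 mm across, at the rear end of the rod (115 mm behind the rod's origin), 34 mm above the worktop; free behind and on both sides.
- pot: Closed plastic sample pot, upright cylinder 68 mm across, 43 mm high, about 110 g, loose on the base plate, 5 mm or more clear of the pad and of its seat; origin at the centre of its underside. The V-block beyond it, opening toward the rod, is set in a slot so that the axis of a seated pot lies anywhere from x = 108 to 120 mm of the fixture, y = 0: found by feel.
- lever (a joint): Angle of the cam lever, rad. 0 = open: it stands up, leaning 15 degrees toward the pot; grows as it is swung up and over toward the knob; 1.72 = closed (hard stop), nearly level over the rod. Starts at 0 to 0.3. A spring resists more and more (up to about 16 N at the press point) until dead centre at 1.5, then snaps it shut; let go before that, it springs back.
- lever_pivot (a point): Lever pivot, on the fixture's z axis 70 mm above the worktop; its axis is the fixture's y.
- lever_press (a point): Point in the middle of the lever's bar, 55 mm from the pivot, where to push. The bar is 18 mm wide, 8 mm thick; it ends in a rolled edge, 13 mm thick and 22 mm wide, centred 68 mm from the pivot.
- cam_lever: The steel lever itself; origin at the pivot.
Mind the look-alikes: they are no part of the job. What is shaped like the pot but green or purple is not meant.

How it is judged:
On the way, in this order (a step that is already met when the one before it is completed fails the run):
1. with the lever still open, the rod's pad presses on the seated pot with 3 to 10 N (contact force between rod and pot between 3 and 10 N and value of joint lever below 0.7 rad), for 0.3 s.
2. the lever is flipped over centre, fully closed (value of joint lever above 1.62 rad), for 0.2 s.
At the end, for the whole second after the job is handed in: The lever is closed (beyond 1.62 rad), the pad presses on the pot with 3 to 10 N, and the pot stands upright (within 0.1 rad) and at rest (value of joint lever above 1.62 rad and contact force between rod and pot between 3 and 10 N and angle between pot's own z axis and vertical below 0.1 rad and linear speed of pot below 0.02 m/s); the robot touches nothing.
It fails at once if the pot is squeezed by the rod with more than 14 N (contact force between rod and pot above 14 N).
It fails at once if the lever is loaded with more than 30 N (contact force between cam_lever and anything else above 30 N).
It also fails if it takes over 58 s, if anything falls off the work surface, if the arm or the gripper's body presses on something with over 40 N, if the wrist force passes 120 N, or if a joint passes its speed limit or range.

## Robot

A 6-joint arm with a two-finger parallel gripper is mounted at the origin on a cart in front of the work surface, level with it; the furniture and walls round the work are solid. World frame = base frame: x ahead of the robot, y to its left, z up, the work surface at z = 0. Lengths are in m, angles in rad, forces in N, time in s.
With the tool pointing down it reaches from about 0.35 to 0.975 m from the base axis. Payload 4.9 kg.
Tool frame: the origin (TCP) lies midway between the tips of the shut fingers; the grasp point (between the pads) lies 19 mm behind it; z points along the fingers, y is the direction in which the jaws open and shut (so a half turn about z gives the same grasp; the last joint's range is limited). The gripper opens to 85 mm and grips with 20 to 120 N. Pads are 22 mm wide; open, the fingers measure 114 mm over their backs; the gripper's body (76 mm by 85 mm) begins 54 mm behind the grasp point. The pads swing forward as they close: fully open they stand 13 mm farther back than shut.
Start: joints at [1.092, 0.053, 1.613, -0, 1.476, -0.119], TCP at [0.22, 0.585, 0.209] pointing down, gripper open.
Joint ranges: [-3.01, 3.01], [-1.01, 2.22], [0.06, 2.58], [-1.02, 4.17], [0.09, 2.62], [-3.14, 3.14]. Speed limits (rad/s): [2.57, 2.57, 3.14, 3.14, 3.14, 3.14].

## Interface

Orientations are given as a unit quaternion [w, x, y, z].
In Python, from plant import state, grab_frame, camera_params, job_done, boxes_of gives the robot as it stands.
- The arm moves only by the tool step_arm, never from a script. Its argument "steps" is a list of rows, each a list of 4 numbers: the shift along the tool's x, y, z in mm, then the turn about the tool's z in degrees. A call has 1 to 8 rows; each row shifts and turns the pose as measured when the row begins, along the tool's axes as they then stand; what a row does not reach is not made up. A row lasts 1/10 s, in which the tool goes at most 50 mm and 8.59 degrees, less where a joint would pass 70% of its speed; a pose out of reach is approached as far as the arm can. A call is refused whole if a number of a shift passes 50 or a number of a turn 8.59, either way. A call with a gripper value outside its range is refused whole. "claw" is the opening in per cent of the stroke, from 0 (shut) to 100 (fully open), set as the call begins (left out, the last holds). The fingers move at their own pace and stop on an object; the grip force is fixed at half the most. Time passes only in rows, so rows that do not move let the fingers close. It gives the time, the measured TCP pose, the force and the opening at its end, in the units of the state.
- state(): the state, without advancing time (a new reading comes with each control period).
- grab_frame(name): name is "scene" or "top" or "wrist"; returns (picture, depth): 480x640x3 uint8, red, green, blue; 480x640 float32, m along the optical axis (not along the pixel's ray), 0 where there is no reading.
- camera_params(name): a dict with "mtx" (3x3 intrinsics, pixels), "extrinsics" (4x4, takes a point from camera to world coordinates); the wrist camera has in their place "T_tool_cam" (4x4, takes a point from camera to tool coordinates, whose origin is the TCP and whose axes are the flange's). Camera axes: x right, y down, z forward; pixel columns grow to the right and rows downward; lengths in m; the calibration is good to about 2 mm. A picture is of the moment at which its call begins: read the wrist's pose just before it. camera_params takes no time and is no camera call.
- job_done(): hands the job in, once; it reports no verdict.
Trained networks look in the newest picture that a camera, given by its name, has taken for a name from the list of things; names that differ only in an ending like _2 or _b are one class to them, and where a whole thing is asked for, a point or a joint stands for the part that bears it (a point fixed in the world has none). Each returns a list of dicts, best first, with "p" (0 to 1); they miss things now and then, are a little off and sometimes report something else, mostly with a low value. They report only what shows in the picture. A call takes as long as a camera call. They do not tell look-alikes from the thing itself.
- boxes_of(camera, label): "box" ([left, top, width, height] in pixels, round what is visible of it).
The state is a dict: "time": time; "joint_pos": joint angles; "joint_vel": joint speeds; "joint_efforts": joint torques, N m; "tool_pos": TCP position; "tool_rot": TCP orientation; "contact_force": force on the tool from outside, world axes, zero at the start; "ft_torque": the same for the moment, N m; "gripper_width": opening from 0.0 (shut) to 1.0 (fully open).
Only numpy, scipy, OpenCV 4.12 (cv2) and the standard library are available. Lean on these libraries where they do the work, as an engineer would, in place of code of your own. Each camera call takes 0.05 s, during which the arm holds its last target. There are 200 camera calls.

## Working session

There is one attempt and no reset: what is moved stays moved. The work goes in short steps, Python scripts to look and compute and a tool call to move; the robot and the scene stay as the last step left them, time stands still between calls to the robot, and variables do not carry over. Pictures are saved under pics/ and viewed, about 8 in all and at most 12, crops included, and the job is handed in when it is done.

Besides the shell and the picture viewer there is one more tool, called after "Call:" as name(argument=value, ...) on one line, values as JSON. step_arm: Moves the arm, as the interface text tells. Its arguments: {"type":"object","properties":{"steps":{"type":"array"},"claw":{"type":"number"}},"required":["steps"]}

```bash
mkdir -p pics; ls; python3 - <<'E'
from plant import *
import cv2,numpy as np
print(state())
for n in("scene","top"):
    im,d=grab_frame(n); np.savez(f"pics/{n}.npz",im=im,d=d)
    cv2.imwrite(f"pics/{n}.png",im[...,::-1]); p=camera_params(n); print(n,p)
    for l in("fixture","pot","knob","cam_lever","rod"): print(l,boxes_of(n,l)[:3])
E
```

```text
pics
{'time': 0.0, 'joint_pos': array([ 1.09199178e+00,  5.33633720e-02,  1.61430836e+00, -4.67105653e-06,
        1.47601310e+00, -1.19003441e-01]), 'joint_vel': array([-3.95152052e-04, -5.94902584e-05,  3.51817739e-04, -2.72375617e-04,
       -4.34585218e-04,  4.42778966e-04]), 'joint_efforts': array([-5.83897563e-04, -3.93652046e+01, -3.70188046e+01, -1.49750817e-04,
        6.78429191e-03,  4.29230710e-06]), 'tool_pos': array([0.21974275, 0.58437088, 0.20775046]), 'tool_rot': array([-3.05823952e-04,  1.78931415e-01,  9.83860993e-01, -1.00039221e-03]), 'contact_force': array([-0.10225707, -0.41368317,  0.57522285]), 'ft_torque': array([-0.04682298,  0.05690454, -0.00311122]), 'gripper_width': 1.0047395873912328}
scene {'mtx': array([[458.48643835,   0.        , 328.61904655],
       [  0.        , 458.48643835, 233.41621817],
       [  0.        ,   0.        ,   1.        ]]), 'extrinsics': array([[-0.89654154, -0.2217693 ,  0.38344705,  0.23894701],
       [-0.44252422,  0.41004162, -0.79752002,  0.30997018],
       [ 0.0196362 , -0.88469444, -0.46575763,  0.49525365],
       [ 
[... 526 characters left out ...]
 ,   1.        ]]), 'extrinsics': array([[-0.01812124, -0.99292421,  0.11735903,  0.44226133],
       [-0.99956705,  0.02071245,  0.02089738, -0.37080768],
       [-0.0231803 , -0.11692954, -0.99286966,  1.11196303],
       [ 0.        ,  0.        ,  0.        ,  1.        ]])}
fixture [{'box': [248.7, 201.7, 100.8, 148.3], 'p': 0.59}]
pot [{'box': [368.0, 179.7, 35.4, 37.6], 'p': 0.88}, {'box': [287.1, 231.0, 38.3, 35.3], 'p': 0.85}, {'box': [272.2, 148.0, 34.0, 40.2], 'p': 0.75}]
knob [{'box': [255.1, 269.1, 47.1, 81.3], 'p': 0.63}]
cam_lever [{'box': [273.6, 277.1, 18.1, 24.0], 'p': 0.6}]
rod [{'box': [245.5, 267.6, 53.1, 85.3], 'p': 0.59}, {'box': [273.5, 281.0, 17.4, 16.1], 'p': 0.59}]
```

View pics/scene.png

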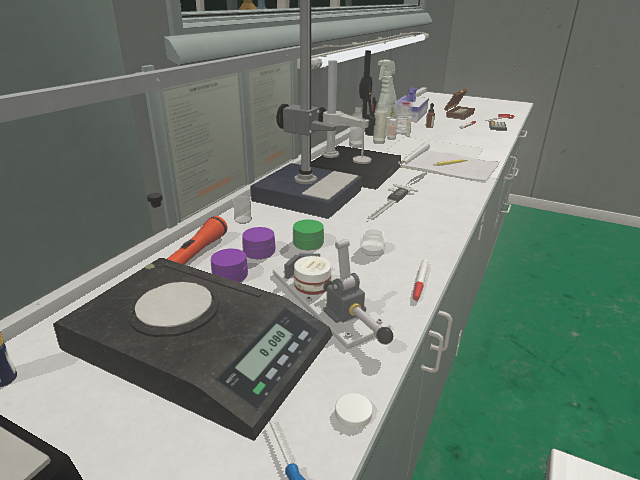

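View pics/top.png

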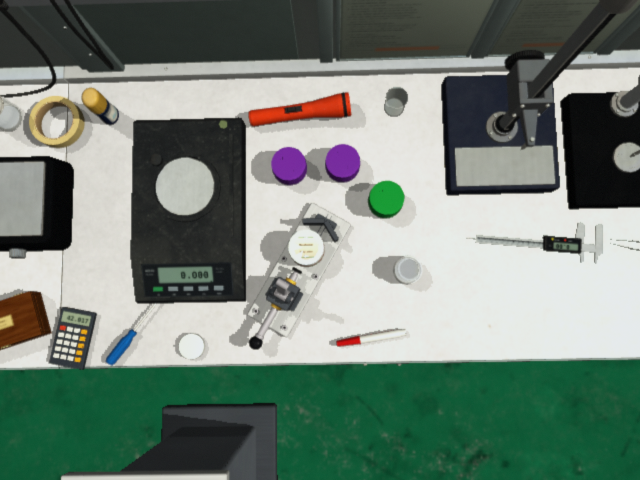

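The scene view shows the white pot at (312,272), the lever at (345,262) and the knob at (383,335). In the top view the pot is at (306,245), the guide block at (284,291) and the knob at (256,342). The purple and green pots are decoys.

```bash
cat > h.py <<'E'
import numpy as np,cv2
from plant import *
def ray(n,u,v,z,T=None):
    p=camera_params(n); T=p["extrinsics"] if T is None else T
    d=T[:3,:3]@np.linalg.solve(p["mtx"],[u,v,1]); o=T[:3,3]
    return o+d*(z-o[2])/d[2]
def pt(n,u,v,d,T):
    p=camera_params(n); return (T@np.r_[np.linalg.solve(p["mtx"],[u,v,1])*d,1])[:3]
E
python3 - <<'E'
from h import *
k=ray("top",256.5,342,.034);p=ray("top",306,244.5,.055)
print(k,p,p-k,np.linalg.norm((p-k)[:2]),np.degrees(np.arctan2(*(p-k)[1::-1])))
print(ray("scene",384,334.5,.034),ray("scene",313,266,.055))
im=cv2.imread("pics/top.png")[190:360,225:375]
cv2.imwrite("pics/c.png",cv2.resize(im,None,fx=3.5,fy=3.5,interpolation=2))
E
```

```text
[ 0.39629792 -0.22605808  0.034     ] [ 0.57673153 -0.32312869  0.055     ] [ 0.18043362 -0.09707061  0.021     ] 0.20488775936101647 -28.27959364357969
[ 0.39744784 -0.22283058  0.034     ] [ 0.57017967 -0.31660203  0.055     ]
```

View pics/c.png

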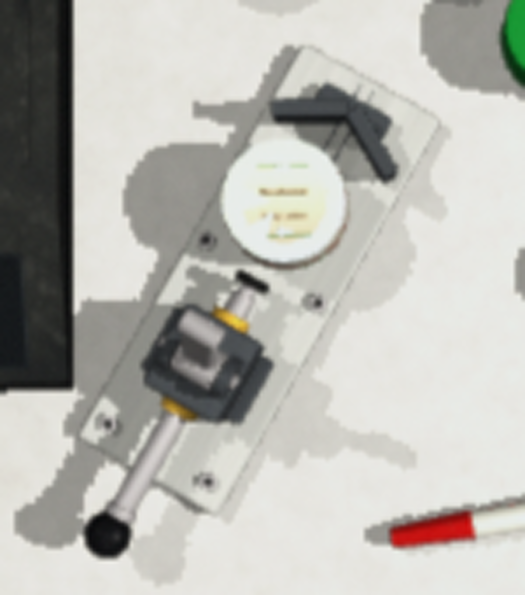

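```bash
cat >> h.py <<'E'
from scipy.spatial.transform import Rotation as Ro
def tool():
    s=state();T=np.eye(4);q=s["tool_rot"];T[:3,:3]=Ro.from_quat([*q[1:],q[0]]).as_matrix();T[:3,3]=s["tool_pos"];return T,s
def fixT():
    F=np.load("F.npy");T=np.eye(4);c,s=np.cos(F[2]),np.sin(F[2]);T[:2,:2]=[[c,-s],[s,c]];T[:2,3]=F[:2];return T
def infix():
    T,s=tool();M=np.linalg.inv(fixT())@T
    print("t %.1f"%s["time"],"tcp fix mm",(M[:3,3]*1e3).round(1),"axes x",M[:3,0].round(3),"z",M[:3,2].round(3),"F fix",(fixT()[:3,:3].T@s["contact_force"]).round(1),"grip %.2f"%s["gripper_width"])
    return T
E
python3 - <<'E'
from h import *
print(camera_params("wrist"))
def c(u,v):return np.array([225+u/3.5,190+v/3.5])
q=[ray("top",*c(*a),.012) for a in((80,432),(298,45),(220,517),(440,125))]
for a in q: print(a)
for a,b in((0,1),(2,3)): d=q[b]-q[a];print(np.degrees(np.arctan2(d[1],d[0])),np.linalg.norm(d))
th=np.mean([np.arctan2(*(q[b]-q[a])[1::-1]) for a,b in((0,1),(2,3))])
# origin: plate centre is x=57.5
o=np.mean(q,0)-0.0575*np.array([np.cos(th),np.sin(th),0])
np.save("F.npy",[o[0],o[1],th]);print(o,np.degrees(th))
iF=np.linalg.inv(fixT())
for n,w in(("knob",ray("top",256.5,342,.034)),("pot",ray("top",306,244.5,.055))): print(n,(iF@np.r_[w,1])*1e3)
T=infix(); R=T[:3,:3]
for w in([.45,.1,.32],[.49,-.28,.32]): print(w,(R.T@(np.array(w)-T[:3,3])*1e3).round())
E
```

```text
{'mtx': array([[356.97163237,   0.        , 321.28781132],
       [  0.        , 356.97163237, 243.10243866],
       [  0.        ,   0.        ,   1.        ]]), 'T_tool_cam': array([[-8.19517689e-04, -9.61371111e-01, -2.75254273e-01,
         6.98279056e-02],
       [ 9.99999444e-01, -9.70505634e-04,  4.12341814e-04,
        -1.64266831e-04],
       [-6.63549331e-04, -2.75253782e-01,  9.61371372e-01,
        -1.64783723e-01],
       [ 0.00000000e+00,  0.00000000e+00,  0.00000000e+00,
         1.00000000e+00]])}
[ 0.45023303 -0.20662188  0.012     ]
[ 0.66486222 -0.33063968  0.012     ]
[ 0.4024619  -0.28354808  0.012     ]
[ 0.61748081 -0.40949634  0.012     ]
-30.02033332142494 0.24788325004696088
-30.359824614596015 0.24919088098274378
[ 0.48405868 -0.27866145  0.012     ] -30.190078968010475
knob [-102.30973514    1.33607276   34.         1000.        ]
pot [ 102.46413361    8.16663741   55.         1000.        ]
t 0.6 tcp fix mm [-662.5  613.7  209. ] axes x [-0.986 -0.166 -0.   ] z [ 0.  0. -1.] F fix [ 0.3  0.1 -0.9] grip 1.00
[0.45, 0.1, 0.32] [-386. -373. -111.]
[0.49, -0.28, 0.32] [-557. -715. -111.]
```

Call:
step_arm(steps=[[-32,-31,-14,-2],[-32,-31,-14,-2],[-32,-31,-14,-2],[-32,-31,-14,-2],[-32,-31,-14,-1],[-32,-31,-14,0],[-32,-31,-10,0],[-32,-31,0,0]])

```text
time: 1.4
tool_pos: [0.4092, 0.2745, 0.3062]
tool_rot: [0.001, 0.092, 0.996, -0.001]
contact_force: [0.8, 0.4, 0.3]
gripper_width: 1.001
```

```bash
python3 - <<'E'
from h import *
T=infix(); R=T[:3,:3]
for f in ([0,0,.27],):
    w=(fixT()@np.r_[f,1])[:3]; print((R.T@(w-T[:3,3])*1e3).round())
E
```

```text
t 1.4 tcp fix mm [-342.8  440.5  306.2] axes x [-0.942 -0.336 -0.003] z [ 0.003 -0.    -1.   ] F fix [0.5 0.8 0.3] grip 1.00
[-175. -530.   37.]
```

Call:
step_arm(steps=[[-15,-44,3,3],[-17,-43,3,3],[-19,-42,3,3],[-22,-41,3,3],[-24,-40,3,3],[-26,-39,3,3],[-28,-38,3,1.6],[-29,-37,3,0]], claw=0)

```text
time: 2.2
tool_pos: [0.4616, -0.1099, 0.2863]
tool_rot: [0.007, 0.267, 0.964, 0.001]
contact_force: [0.7, 0.1, -0.2]
gripper_width: 0.002
```

Call:
step_arm(steps=[[-29,-37,3,0],[-29,-37,3,0],[-29,-37,3,0],[-29,-37,3,0],[0,0,0,0],[0,0,0,0]])

```text
time: 2.8
tool_pos: [0.4834, -0.3106, 0.2741]
tool_rot: [0.008, 0.271, 0.962, 0.001]
contact_force: [0.0, 0.8, 0.6]
gripper_width: 0.001
```

```bash
python3 - <<'E'
from h import *
T=infix()
im,d=grab_frame("wrist");np.savez("pics/w1.npz",im=im,d=d,T=T)
cv2.imwrite("pics/w1.png",im[...,::-1])
for l in("pot","knob","cam_lever","rod"): print(l,boxes_of("wrist",l)[:3])
E
```

```text
t 2.8 tcp fix mm [ 15.5 -28.  274.1] axes x [-1.     0.023 -0.015] z [ 0.015  0.006 -1.   ] F fix [-0.4  0.7  0.6] grip 0.00
pot [{'box': [323.3, 238.6, 60.6, 60.1], 'p': 0.76}, {'box': [408.5, 321.7, 56.5, 38.6], 'p': 0.71}, {'box': [339.4, 184.5, 34.0, 43.9], 'p': 0.4}]
knob [{'box': [335.4, 74.3, 22.2, 158.8], 'p': 0.92}]
cam_lever [{'box': [335.8, 181.9, 35.2, 47.8], 'p': 0.82}, {'box': [323.2, 235.7, 59.8, 64.4], 'p': 0.46}]
rod [{'box': [335.6, 74.1, 27.0, 163.9], 'p': 0.92}]
```

View pics/w1.png

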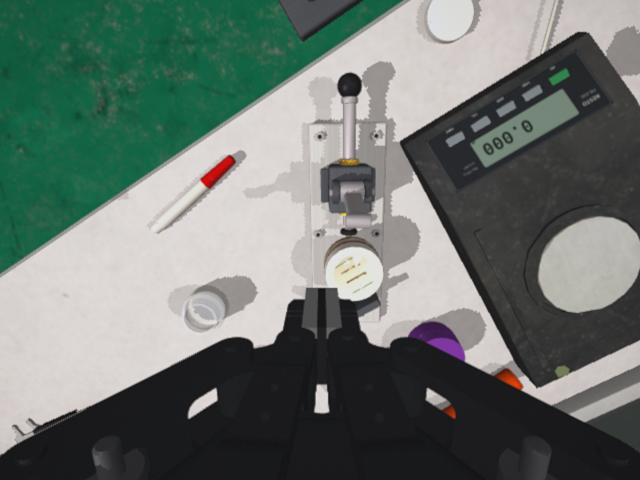

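The wrist view shows the knob at (349,85), the pad at (348,231), the plate's rear corners at about (303,123) and (386,122), the lever end at (358,220) and the pot at (353,270).

```bash
python3 - <<'E'
from h import *
z=np.load("pics/w1.npz");T=z["T"]@camera_params("wrist")["T_tool_cam"];iF=np.linalg.inv(fixT())
f=lambda u,v,h:(iF@np.r_[ray("wrist",u,v,h,T),1]*1e3)[:3].round(1)
for n,u,v,h in(("knob",349.3,85,.034),("pad",348,231,.034),("c1",303,123,.012),("c2",386,122,.012),("rodmid",349.3,130,.034),("pot top",353,270,.055)):
    dd=z["d"][int(v),int(u)];print(n,f(u,v,h),"depth pt",(iF@np.r_[pt("wrist",u,v,dd,T),1]*1e3)[:3].round(1))
im=z["im"][60:310,280:430,::-1];cv2.imwrite("pics/w1c.png",cv2.resize(im,None,fx=2.4,fy=2.4,interpolation=2))
E
```

```text
knob [-106.1    5.7   34. ] depth pt [-104.6    4.6   46.4]
pad [51.3  4.  34. ] depth pt [49.2  3.4 41.7]
c1 [-70.4 -44.9  12. ] depth pt [-70.8 -45.4   0.2]
c2 [-69.3  49.   12. ] depth pt [-69.6  51.    0.9]
rodmid [-61.4   5.6  34. ] depth pt [-61.3   5.   41.8]
pot top [92.1  8.  55. ] depth pt [91.9  8.  55.5]
```

View pics/w1c.png

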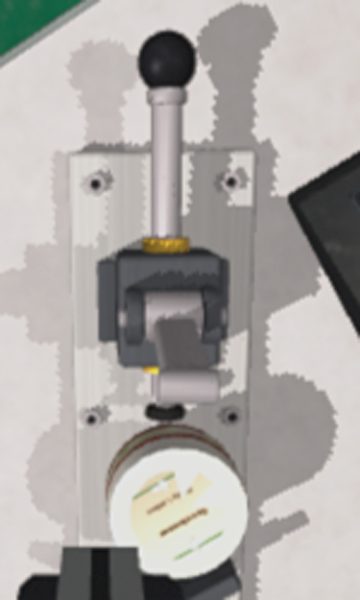

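```bash
python3 - <<'E'
from h import *
F=np.load("F.npy");T=fixT();o=T@np.r_[0,.0045,0,1];np.save("F.npy",[o[0],o[1],F[2]-.007])
T=infix();w=(fixT()@np.r_[-.150,0,.15,1])[:3]; print((T[:3,:3].T@(w-T[:3,3])*1e3).round())
E
```

```text
t 3.0 tcp fix mm [ 15.1 -30.4 274.8] axes x [-1.     0.013 -0.016] z [ 0.016  0.006 -1.   ] F fix [-0.7  1.2 -0.4] grip -0.00
[167.  28. 122.]
```

Call:
step_arm(steps=[[40,7,5,-0.8],[40,7,5,0],[40,7,20,0],[40,7,40,0],[7,0,40,0],[0,0,12,0],[0,0,0,0]])

```text
time: 3.75
tool_pos: [0.3584, -0.1949, 0.1529]
tool_rot: [0.013, 0.257, 0.966, -0.001]
contact_force: [0.3, 0.4, 0.9]
gripper_width: -0.0
```

```bash
python3 - <<'E'
from h import *
T=infix()
im,d=grab_frame("wrist");np.savez("pics/w2.npz",im=im,d=d,T=T)
cv2.imwrite("pics/w2.png",im[...,::-1])
for l in("knob","rod"): print(l,boxes_of("wrist",l)[:3])
w=(fixT()@np.r_[-.145,0,.024,1])[:3]; print((T[:3,:3].T@(w-T[:3,3])*1e3).round())
E
```

```text
t 3.8 tcp fix mm [-150.8    3.7  152.9] axes x [-1.    -0.013 -0.025] z [ 0.025  0.005 -1.   ] F fix [0.1 0.5 0.9] grip -0.00
knob [{'box': [299.7, 264.6, 32.7, 22.4], 'p': 0.86}]
rod [{'box': [301.3, 265.9, 32.6, 24.3], 'p': 0.95}]
[ -2.  -4. 129.]
```

View pics/w2.png

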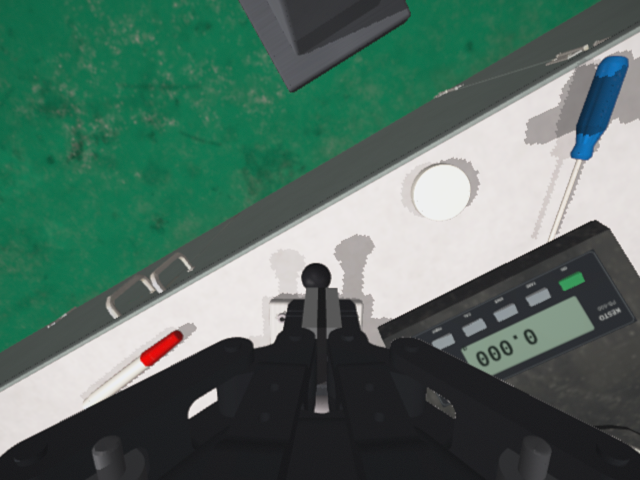

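Call:
step_arm(steps=[[0,-2,25,0.4],[0,-2,35,0],[0,0,35,0],[0,0,25,0],[0,0,9,0],[0,0,0,0]])

```text
time: 4.5
tool_pos: [0.3745, -0.2125, 0.0388]
tool_rot: [0.026, 0.261, 0.965, -0.007]
contact_force: [0.5, -0.6, 0.7]
gripper_width: 0.002
```

```bash
python3 -c "
from h import *
infix()"
```

```text
t 4.5 tcp fix mm [-128.    -3.3   38.8] axes x [-0.998 -0.005 -0.055] z [ 0.055  0.    -0.998] F fix [ 0.8 -0.3  0.7] grip 0.00
```

Call:
step_arm(steps=[[4,1,0,0],[4,1,5,0],[0,1,5,0],[0,0,4,0],[0,0,0,0]])

```text
time: 5.0
tool_pos: [0.3736, -0.2092, 0.03]
tool_rot: [0.032, 0.261, 0.965, -0.009]
contact_force: [0.4, -0.4, -0.1]
gripper_width: 0.004
```

```bash
python3 -c "
from h import *
infix()"
```

```text
t 5.0 tcp fix mm [-130.4   -0.9   30. ] axes x [-0.998 -0.005 -0.066] z [ 0.066 -0.002 -0.998] F fix [ 0.6 -0.2 -0.1] grip 0.00
```

```bash
python3 -c "
from h import *
infix();print(state()['joint_pos'].round(3),state()['joint_vel'].round(4),state()['joint_efforts'].round(1))"
```

```text
t 5.0 tcp fix mm [-130.4   -0.9   30. ] axes x [-0.998 -0.005 -0.066] z [ 0.066 -0.002 -0.998] F fix [ 0.6 -0.2 -0.1] grip 0.00
[-0.691 -0.312  2.258  0.01   1.13  -1.737] [ 0.0019 -0.0108 -0.0085 -0.0004 -0.0015 -0.0003] [ -0.  -19.8 -33.5   0.   -0.3   0. ]
```

Call:
step_arm(steps=[[3,0,0,0]])

```text
time: 5.1
tool_pos: [0.3713, -0.2078, 0.0301]
tool_rot: [0.032, 0.261, 0.965, -0.01]
contact_force: [0.3, 0.5, 0.2]
gripper_width: -0.0
```

```bash
python3 -c "
from h import *
infix();print(state()['joint_pos'].round(3),state()['joint_vel'].round(4))"
```

```text
t 5.1 tcp fix mm [-133.1   -0.9   30.1] axes x [-0.998 -0.006 -0.066] z [ 0.066 -0.002 -0.998] F fix [-0.   0.6  0.2] grip -0.00
[-0.692 -0.321  2.265  0.01   1.132 -1.738] [-0.0116 -0.0979  0.0832  0.0006  0.0241 -0.012 ]
```

Call:
step_arm(steps=[[0,0,0,0]])

```text
time: 5.2
tool_pos: [0.3709, -0.2076, 0.03]
tool_rot: [0.032, 0.261, 0.965, -0.01]
contact_force: [0.5, -0.8, -0.6]
gripper_width: 0.0
```

```bash
python3 -c "
from h import *
infix();print(state()['joint_pos'].round(3),state()['joint_vel'].round(4))"
```

```text
t 5.2 tcp fix mm [-133.5   -0.9   30. ] axes x [-0.998 -0.006 -0.066] z [ 0.066 -0.002 -0.998] F fix [ 0.9 -0.4 -0.6] grip 0.00
[-0.692 -0.321  2.265  0.01   1.132 -1.738] [-0.0009  0.0021 -0.0085  0.0007 -0.0037 -0.0006]
```

Call:
step_arm(steps=[[0,0.5,4,0],[0.5,0.5,3,0],[0,0,0,0],[-3,0,0.2,0],[-3,0,0.2,0],[0,0,0,0]])

```text
time: 5.8
tool_pos: [0.3771, -0.21, 0.0224]
tool_rot: [0.032, 0.261, 0.965, -0.01]
contact_force: [-0.5, -0.8, 0.7]
gripper_width: 0.002
```

```bash
python3 -c "
from h import *
infix()"
```

```text
t 5.8 tcp fix mm [-127.     0.2   22.4] axes x [-0.998 -0.005 -0.066] z [ 0.066 -0.002 -0.998] F fix [-0.  -0.9  0.7] grip 0.00
```

Call:
step_arm(steps=[[-2,0,0.1,0],[-2,0,0.1,0],[-2,0,0.1,0],[-1,0,0,0]])

```text
time: 6.2
tool_pos: [0.3839, -0.214, 0.0228]
tool_rot: [0.032, 0.261, 0.965, -0.01]
contact_force: [-0.3, -0.3, 0.2]
gripper_width: -0.002
```

```bash
python3 -c "
from h import *
infix()"
```

```text
t 6.2 tcp fix mm [-119.1    0.2   22.8] axes x [-0.998 -0.005 -0.067] z [ 0.067 -0.002 -0.998] F fix [-0.1 -0.4  0.2] grip -0.00
```

Call:
step_arm(steps=[[-2,0,0.1,0],[-2,0,0.1,0],[-1,0,0.1,0]])

```text
time: 6.5
tool_pos: [0.386, -0.2152, 0.0224]
tool_rot: [0.028, 0.261, 0.965, -0.009]
contact_force: [-6.9, 2.6, 8.3]
gripper_width: 0.002
```

```bash
python3 - <<'E'
from h import *
T=infix()
im,d=grab_frame("wrist");cv2.imwrite("pics/w3.png",cv2.resize(im[180:400,220:420,::-1],None,fx=2.5,fy=2.5))
print(boxes_of("wrist","knob")[:2])
E
```

```text
t 6.5 tcp fix mm [-116.7    0.2   22.4] axes x [-0.998 -0.006 -0.058] z [ 0.058 -0.002 -0.998] F fix [-7.3 -1.2  8.3] grip 0.00
[{'box': [315.4, 384.8, 13.7, 28.4], 'p': 0.73}]
```

View pics/w3.png

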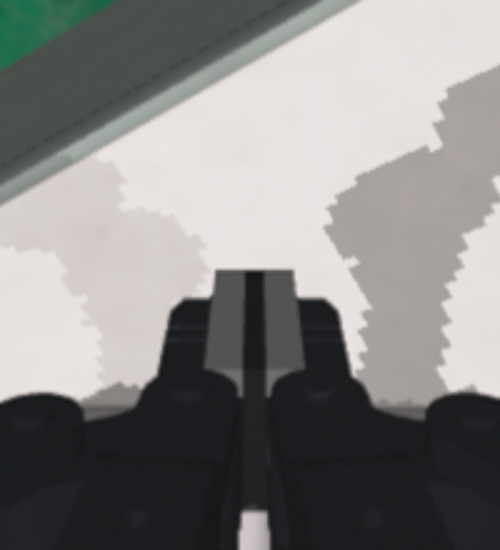

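The fingers are shut, with the tip at about pixel (322,288). The knob is hidden in front of them. Contact came at TCP x = -117 with an unexpected upward force, so I'll check the finger shape from the depth image before pushing further.

```bash
python3 - <<'E'
from h import *
T=infix();C=camera_params("wrist")["T_tool_cam"]
im,d=grab_frame("wrist")
for u in(312,330):
  for v in range(280,400,8):
    print(u,v,im[v,u],(pt("wrist",u,v,d[v,u],C)*1e3).round(1))
for v in range(384,440,8): print(v,im[v,322],(np.linalg.inv(fixT())@T@np.r_[pt("wrist",322,v,d[v,322],C),1]*1e3).round(1)[:3])
E
```

```text
t 6.6 tcp fix mm [-116.6    0.2   22.5] axes x [-0.998 -0.006 -0.058] z [ 0.058 -0.002 -0.998] F fix [-6.9 -1.2  7.1] grip 0.00
312 280 [232 228 226] [-5.7 -5.4 23.3]
312 288 [96 95 95] [ 10.6  -4.  -26.2]
312 296 [84 84 85] [ 10.7  -3.8 -34.4]
312 304 [84 84 84] [ 10.4  -3.6 -41. ]
312 312 [83 83 84] [ 10.8  -3.5 -48.4]
312 320 [84 83 84] [ 10.9  -3.3 -54.5]
312 328 [106 106 107] [ 10.6  -3.2 -59.6]
312 336 [26 28 30] [ 11.7  -3.  -66.3]
312 344 [27 28 31] [ 11.7  -2.9 -70.8]
312 352 [25 27 29] [ 11.3  -2.8 -74.4]
312 360 [24 24 26] [  9.5  -2.8 -75.7]
312 368 [30 29 32] [  2.8  -3.  -69.9]
312 376 [28 29 32] [ -0.5  -3.  -69.4]
312 384 [29 31 32] [ -2.5  -3.  -70.6]
312 392 [29 30 32] [ -5.1  -3.  -71. ]
330 280 [231 226 224] [-5.7  4.8 23.3]
330 288 [96 94 94] [ 10.6   3.5 -26.2]
330 296 [83 83 84] [ 10.5   3.3 -34.1]
330 304 [83 83 84] [ 10.6   3.2 -41.6]
330 312 [83 83 84] [ 10.3   3.  -47.4]
330 320 [83 82 83] [ 10.9   2.9 -54.6]
330 328 [107 106 107] [ 10.4   2.7 -59.1]
330 336 [27 28 30] [ 11.7   2.6 -66.4]
330 344 [27 29 30] [ 6.980e+01 -1.000e-01 -1.648e+02]
330 352 [27 27 29] [ 10.    2.4 -72.5]
330 360 [26 28 30] [  7.7   2.4 -73. ]
330 368 [31 31 33] [  3.3   2.5 -70.6]
330 376 [29 31 34] [ -0.5   2.6 -69.4]
330 384 [30 32 34] [ -3.4   2.6 -69.4]
330 392 [31 32 35] [ -5.9   2.6 -69.9]
384 [122 117 118] [-109.1    0.5   82.6]
392 [198 189 190] [-67.5   0.7  40.1]
400 [198 188 190] [-62.5   0.8  40.1]
408 [195 186 188] [-58.    0.8  40.6]
416 [26 28 31] [-131.5    0.3  118.9]
424 [26 28 29] [-133.6    0.3  123.2]
432 [28 28 31] [-132.5    0.3  124.3]
```

Call:
step_arm(steps=[[4,0,-4,0],[6,0,-1,0],[6,0,0,0],[4,0,0,0],[0,0,0,0]])

```text
time: 7.15
tool_pos: [0.3675, -0.2044, 0.0266]
tool_rot: [0.029, 0.261, 0.965, -0.009]
contact_force: [-0.5, -1.3, 0.2]
gripper_width: 0.001
```

```bash
python3 - <<'E'
from h import *
T=infix();im,d=grab_frame("scene")
p=camera_params("scene");E=np.linalg.inv(p["extrinsics"])
def pj(w): c=E@np.r_[w,1];return (p["mtx"]@(c[:3]/c[2]))[:2]
for n,w in(("tcp",T[:3,3]),("tcp-25",T[:3,3]-.025*T[:3,2]),("knob",(fixT()@np.r_[-.1055,0,.034,1])[:3]),("pot",(fixT()@np.r_[.092,.004,.055,1])[:3])):
    a=pj(w);print(n,a.round(1),((a-[300,240])*5).round())
cv2.imwrite("pics/s2.png",cv2.resize(im[240:360,300:440,::-1],None,fx=5,fy=5,interpolation=2))
E
```

```text
t 7.2 tcp fix mm [-1.38e+02  1.00e-01  2.66e+01] axes x [-0.998 -0.006 -0.06 ] z [ 0.06  -0.002 -0.998] F fix [ 0.2 -1.3  0.2] grip 0.00
tcp [398.4 351.9] [492. 559.]
tcp-25 [400.6 339.4] [503. 497.]
knob [384.8 335.6] [424. 478.]
pot [314.7 266. ] [ 73. 130.]
```

View pics/s2.png

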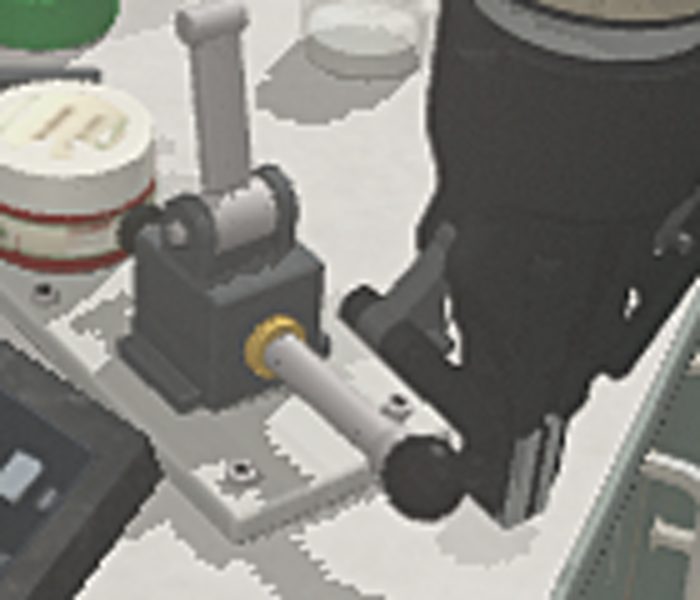

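The scene view puts the knob at crop (423,478), as predicted. The real fingertip is at about (510,525), some 24 mm above the reported TCP, which agrees with the wrist depth. So the fingertip was riding on top of the ball, and I'll lower it by about 24 mm.

Call:
step_arm(steps=[[0.3,0,6,0],[0.4,0,6,0],[0.4,0,6,0],[0.4,0,5,0],[0,0,2,0],[0,0,0,0]])

```text
time: 7.8
tool_pos: [0.3675, -0.2044, -0.0014]
tool_rot: [0.028, 0.261, 0.965, -0.009]
contact_force: [-0.6, -0.3, -0.1]
gripper_width: -0.0
```

```bash
python3 -c "
from h import *
infix()"
```

```text
t 7.8 tcp fix mm [-1.381e+02  1.000e-01 -1.400e+00] axes x [-0.998 -0.006 -0.059] z [ 0.059 -0.002 -0.998] F fix [-0.3 -0.6 -0.1] grip -0.00
```

Call:
step_arm(steps=[[-2,0,0.1,0],[-2,0,0.1,0],[-1,0,0.1,0],[-1,0,0,0],[-1,0,0,0]])

```text
time: 8.3
tool_pos: [0.3747, -0.2088, -0.0006]
tool_rot: [0.029, 0.261, 0.965, -0.009]
contact_force: [-0.4, 0.2, -0.1]
gripper_width: 0.0
```

Call:
step_arm(steps=[[-1,0,0.1,0],[-1,0,0,0],[-1,0,0.1,0]])

```text
time: 8.6
tool_pos: [0.3768, -0.2099, -0.0006]
tool_rot: [0.027, 0.261, 0.965, -0.009]
contact_force: [-4.6, 3.8, 5.5]
gripper_width: 0.004
```

```bash
python3 -c "
from h import *
infix()"
```

```text
t 8.6 tcp fix mm [-127.3    0.    -0.6] axes x [-0.998 -0.006 -0.057] z [ 0.058 -0.002 -0.998] F fix [-5.9  0.9  5.5] grip 0.00
```

Call:
step_arm(steps=[[-1,0,-0.2,0],[-1,0,-0.2,0],[-1,0,-0.2,0],[-1,0,0,0]])

```text
time: 9.0
tool_pos: [0.3764, -0.2097, -0.0012]
tool_rot: [0.022, 0.26, 0.965, -0.007]
contact_force: [-4.5, 2.1, 3.8]
gripper_width: -0.004
```

```bash
python3 -c "
from h import *
infix()"
```

```text
t 9.0 tcp fix mm [-1.277e+02  1.000e-01 -1.200e+00] axes x [-0.999 -0.007 -0.045] z [ 0.045 -0.002 -0.999] F fix [-5.  -0.5  3.8] grip -0.00
```

Call:
step_arm(steps=[[-5,0,-0.2,0],[-5,0,-0.2,0]])

```text
time: 9.2
tool_pos: [0.3802, -0.2117, -0.0019]
tool_rot: [0.014, 0.26, 0.965, -0.005]
contact_force: [-9.6, 4.7, 7.6]
gripper_width: -0.002
```

```bash
python3 -c "
from h import *
infix()"
```

```text
t 9.2 tcp fix mm [-123.4    0.3   -1.9] axes x [-1.    -0.008 -0.03 ] z [ 0.03  -0.002 -1.   ] F fix [-10.7  -0.9   7.6] grip -0.00
```

Call:
step_arm(steps=[[-7,0,-0.3,0],[-6,0,-0.3,0]])

```text
time: 9.4
tool_pos: [0.3861, -0.2151, -0.0026]
tool_rot: [0.006, 0.26, 0.966, -0.003]
contact_force: [-11.0, 5.3, 7.7]
gripper_width: -0.002
```

```bash
cat >>h.py <<'E'
def rs():
    T=infix();M=np.linalg.inv(fixT())@T;print("s=%.2f"%(M[0,3]*1e3-M[0,2]*35+138.8))
E
python3 -c "
from h import *
rs()"
```

```text
t 9.4 tcp fix mm [-116.7    0.4   -2.6] axes x [-1.    -0.009 -0.013] z [ 0.013 -0.002 -1.   ] F fix [-12.1  -1.    7.7] grip -0.00
s=21.68
```

Call:
step_arm(steps=[[-7,0,-0.5,0]])

```text
time: 9.5
tool_pos: [0.3893, -0.2169, -0.0029]
tool_rot: [0.002, 0.259, 0.966, -0.002]
contact_force: [-12.3, 5.3, 9.6]
gripper_width: -0.001
```

```bash
python3 -c "
from h import *
rs()"
```

```text
t 9.5 tcp fix mm [-113.     0.4   -2.9] axes x [-1.    -0.009 -0.004] z [ 0.004 -0.003 -1.   ] F fix [-13.3  -1.7   9.6] grip -0.00
s=25.66
```

Call:
step_arm(steps=[[-4,0,-0.4,0],[-4,0,-0.4,0]])

```text
time: 9.7
tool_pos: [0.3911, -0.2179, -0.0034]
tool_rot: [-0.007, 0.259, 0.966, 0.0]
contact_force: [-9.9, 4.9, 8.0]
gripper_width: 0.007
```

```bash
python3 -c "
from h import *
rs()"
```

```text
t 9.7 tcp fix mm [-110.9    0.5   -3.4] axes x [-1.    -0.01   0.013] z [-0.013 -0.003 -1.   ] F fix [-11.   -0.9   8. ] grip 0.01
s=28.34
```

Call:
step_arm(steps=[[-4,0,-0.7,0]])

```text
time: 9.8
tool_pos: [0.3918, -0.2184, -0.0034]
tool_rot: [-0.011, 0.259, 0.966, 0.001]
contact_force: [-10.9, 4.7, 9.8]
gripper_width: -0.002
```

```bash
python3 -c "
from h import *
rs()"
```

```text
t 9.8 tcp fix mm [-110.     0.5   -3.4] axes x [-1.    -0.011  0.022] z [-0.022 -0.003 -1.   ] F fix [-11.8  -1.5   9.8] grip -0.00
s=29.53
```

Call:
step_arm(steps=[[-4,0,-0.7,0]])

```text
time: 9.9
tool_pos: [0.3926, -0.2189, -0.0034]
tool_rot: [-0.015, 0.258, 0.966, 0.002]
contact_force: [-10.9, 4.4, 10.2]
gripper_width: 0.002
```

```bash
python3 -c "
from h import *
rs()"
```

```text
t 9.9 tcp fix mm [-109.1    0.5   -3.4] axes x [-0.999 -0.011  0.03 ] z [-0.03  -0.004 -1.   ] F fix [-11.6  -1.7  10.2] grip 0.00
s=30.75
```

Call:
step_arm(steps=[[-4,0,-0.8,0],[-4,0,-0.8,0]])

```text
time: 10.1
tool_pos: [0.3941, -0.2198, -0.0031]
tool_rot: [-0.024, 0.258, 0.966, 0.004]
contact_force: [-11.0, 5.0, 9.3]
gripper_width: -0.004
```

```bash
python3 -c "
from h import *
rs()"
```

```text
t 10.1 tcp fix mm [-107.3    0.4   -3.1] axes x [-0.999 -0.012  0.048] z [-0.048 -0.004 -0.999] F fix [-12.   -1.3   9.3] grip -0.00
s=33.15
```

Call:
step_arm(steps=[[-4,0,-0.8,0]])

```text
time: 10.2
tool_pos: [0.3948, -0.2202, -0.003]
tool_rot: [-0.028, 0.258, 0.966, 0.005]
contact_force: [-11.8, 5.8, 10.0]
gripper_width: 0.001
```

```bash
python3 -c "
from h import *
rs()"
```

```text
t 10.2 tcp fix mm [-106.5    0.4   -3. ] axes x [-0.998 -0.013  0.057] z [-0.057 -0.005 -0.998] F fix [-13.1  -1.   10. ] grip 0.00
s=34.25
```

Call:
step_arm(steps=[[-4,0,-0.5,0]])

```text
time: 10.3
tool_pos: [0.395, -0.2203, -0.0031]
tool_rot: [-0.033, 0.257, 0.966, 0.007]
contact_force: [-15.3, 6.5, 14.9]
gripper_width: 0.003
```

```bash
python3 -c "
from h import *
rs()"
```

```text
t 10.3 tcp fix mm [-106.3    0.4   -3.1] axes x [-0.998 -0.013  0.068] z [-0.068 -0.005 -0.998] F fix [-16.5  -2.2  14.9] grip 0.00
s=34.83
```

Call:
step_arm(steps=[[-4,0,-0.5,0]])

```text
time: 10.4
tool_pos: [0.3948, -0.2203, -0.003]
tool_rot: [-0.039, 0.257, 0.966, 0.008]
contact_force: [-16.3, 8.2, 16.9]
gripper_width: -0.002
```

```bash
python3 -c "
from h import *
rs()"
```

```text
t 10.4 tcp fix mm [-106.5    0.3   -3. ] axes x [-0.997 -0.014  0.08 ] z [-0.08  -0.005 -0.997] F fix [-18.2  -1.2  16.9] grip -0.00
s=35.05
```

The pad force is now about 18 − 12 ≈ 6–7 N, and the travel since seating agrees. I'll back off the knob, then rise.

Call:
step_arm(steps=[[3,0,0,0],[5,0,0,0],[12,0,-2,0],[10,0,-10,0],[0,0,-25,0],[0,0,-40,0],[0,0,-45,0],[0,0,-40,0]])

```text
time: 11.2
tool_pos: [0.3756, -0.2073, 0.1579]
tool_rot: [-0.043, 0.257, 0.965, 0.011]
contact_force: [0.7, 0.7, -0.1]
gripper_width: -0.002
```

```bash
python3 - <<'E'
from h import *
T=infix();im,d=grab_frame("scene");cv2.imwrite("pics/s3.png",cv2.resize(im[220:360,280:420,::-1],None,fx=4.2,fy=4.2,interpolation=2))
im,d=grab_frame("top");np.savez("pics/top2.npz",im=im,d=d)
E
```

```text
t 11.2 tcp fix mm [-129.7    1.7  157.9] axes x [-0.996 -0.013  0.088] z [-0.088 -0.002 -0.996] F fix [ 0.2  1.  -0.1] grip -0.00
```

View pics/s3.png

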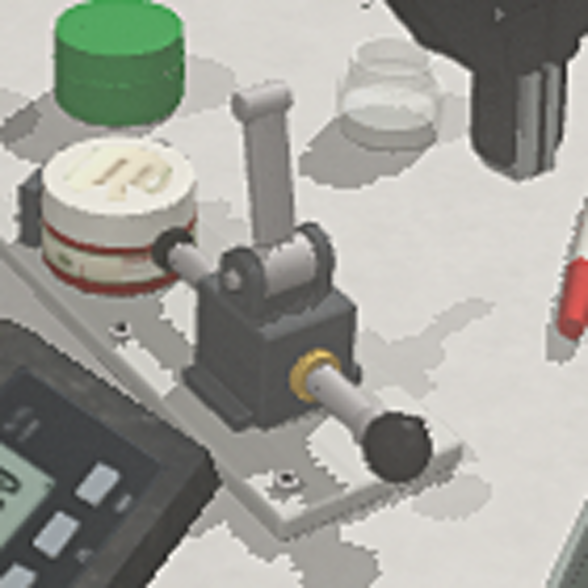

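The pot is seated with the pad on it. The lever is still open, its end at crop (262,100), and the knob is at (397,445).

```bash
python3 - <<'E'
from h import *
p=camera_params("scene");E=np.linalg.inv(p["extrinsics"])
def pj(w): c=E@np.r_[w,1];return (p["mtx"]@(c[:3]/c[2]))[:2]
for a in(-15,-10,-5,0,5):
    r=np.radians(a);w=(fixT()@np.r_[-.068*np.sin(r),0,.07+.068*np.cos(r),1])[:3];print(a,((pj(w)-[280,220])*4.2).round())
T=infix();w=(fixT()@np.r_[.06,0,.165,1])[:3]; print((T[:3,:3].T@(w-T[:3,3])*1e3).round())
E
```

```text
-15 [257.  99.]
-10 [266. 102.]
-5 [274. 107.]
0 [284. 113.]
5 [293. 120.]
t 11.3 tcp fix mm [-125.2    1.1  163.2] axes x [-0.997 -0.013  0.076] z [-0.076 -0.004 -0.997] F fix [ 0.7 -0.4  0.4] grip -0.00
[-185.   -4.  -16.]
```

Call:
step_arm(steps=[[-40,0,-10,0],[-45,0,-5,0],[-45,0,0,0],[-45,0,2,0],[-15,0,2,0],[0,0,0,0]])

```text
time: 11.9
tool_pos: [0.5489, -0.3066, 0.1542]
tool_rot: [-0.035, 0.257, 0.966, 0.008]
contact_force: [0.3, 0.3, 0.3]
gripper_width: -0.004
```

```bash
python3 -c "
from h import *
infix()"
```

```text
t 11.9 tcp fix mm [ 70.1   4.5 154.2] axes x [-0.997 -0.013  0.072] z [-0.072 -0.003 -0.997] F fix [0.1 0.4 0.3] grip -0.00
```

Call:
step_arm(steps=[[-1,-2,25,0],[-1,-2,25,0],[5,-0.5,10,0],[10,0,0,0],[6,0,0,0],[0,0,0,0]])

```text
time: 12.5
tool_pos: [0.523, -0.2967, 0.0946]
tool_rot: [-0.034, 0.257, 0.966, 0.008]
contact_force: [0.6, 0.2, -0.2]
gripper_width: 0.0
```

```bash
cat >>h.py <<'E'
def lv():
    T=infix();M=np.linalg.inv(fixT())@T;C=(M@np.r_[.0106,0,-.024,1]*1e3)[:3]
    phi=np.arctan2(-C[0],C[2]-70);r=np.hypot(C[0],C[2]-70)
    print("corner",C.round(1),"r %.1f lever(if touching) %.2f"%(r,phi+np.arcsin(4/r)+.262))
E
python3 -c "
from h import *
lv()"
```

```text
t 12.5 tcp fix mm [42.7 -0.2 94.6] axes x [-0.997 -0.013  0.07 ] z [-0.07  -0.003 -0.998] F fix [ 0.4  0.5 -0.2] grip 0.00
corner [ 33.8  -0.3 119.3] r 59.7 lever(if touching) -0.27
```

Call:
step_arm(steps=[[3,0,0,0],[3,0,0,0],[3,0,0,0],[3,0,0,0]])

```text
time: 12.9
tool_pos: [0.5137, -0.2915, 0.0997]
tool_rot: [-0.031, 0.257, 0.966, 0.007]
contact_force: [-0.8, -0.2, -0.3]
gripper_width: -0.002
```

```bash
python3 -c "
from h import *
lv()"
```

```text
t 12.9 tcp fix mm [32.1 -0.4 99.7] axes x [-0.998 -0.014  0.063] z [-0.063 -0.003 -0.998] F fix [-0.6 -0.5 -0.3] grip -0.00
corner [ 23.   -0.5 124.3] r 59.0 lever(if touching) -0.07
```

Call:
step_arm(steps=[[4,0,1,0],[4,0,1,0],[4,0,1,0]])

```text
time: 13.2
tool_pos: [0.5054, -0.2868, 0.0999]
tool_rot: [-0.027, 0.257, 0.966, 0.006]
contact_force: [3.2, -0.8, 2.4]
gripper_width: 0.0
```

```bash
python3 -c "
from h import *
lv()"
```

```text
t 13.2 tcp fix mm [22.5 -0.6 99.9] axes x [-0.998 -0.013  0.054] z [-0.054 -0.004 -0.999] F fix [3.2 0.9 2.4] grip 0.00
corner [ 13.2  -0.7 124.5] r 56.0 lever(if touching) 0.10
```

Call:
step_arm(steps=[[6,0,1,0],[6,0,1,0],[6,0,1,0],[6,0,1,0]])

```text
time: 13.6
tool_pos: [0.4872, -0.2763, 0.1005]
tool_rot: [-0.02, 0.257, 0.966, 0.004]
contact_force: [6.6, -3.8, -1.1]
gripper_width: -0.001
```

```bash
python3 -c "
from h import *
lv()"
```

```text
t 13.6 tcp fix mm [  1.5  -0.8 100.5] axes x [-0.999 -0.013  0.041] z [-0.041 -0.003 -0.999] F fix [ 7.6  0.1 -1.1] grip -0.00
corner [ -8.1  -0.9 124.9] r 55.5 lever(if touching) 0.48
```

Call:
step_arm(steps=[[7,0,2.5,0],[7,0,3,0],[7,0,4,0],[6.5,0,5,0]])

```text
time: 14.0
tool_pos: [0.4701, -0.2662, 0.0937]
tool_rot: [-0.007, 0.258, 0.966, 0.001]
contact_force: [5.3, -1.7, 9.0]
gripper_width: -0.002
```

```bash
python3 -c "
from h import *
lv()"
```

```text
t 14.0 tcp fix mm [-18.3  -0.9  93.7] axes x [-1.    -0.013  0.014] z [-0.014 -0.002 -1.   ] F fix [5.4 1.2 9. ] grip -0.00
corner [-28.5  -1.  117.8] r 55.7 lever(if touching) 0.87
```

Call:
step_arm(steps=[[6,0,5.5,0],[5.5,0,6,0],[5,0,6.5,0]])

```text
time: 14.3
tool_pos: [0.461, -0.2608, 0.0851]
tool_rot: [0.002, 0.258, 0.966, -0.001]
contact_force: [1.1, 0.4, 12.5]
gripper_width: -0.002
```

```bash
python3 -c "
from h import *
lv()"
```

```text
t 14.3 tcp fix mm [-28.9  -0.9  85.1] axes x [-1.    -0.013 -0.004] z [ 0.004 -0.002 -1.   ] F fix [ 0.8  0.9 12.5] grip -0.00
corner [-39.6  -1.  109.1] r 55.6 lever(if touching) 1.13
```

Call:
step_arm(steps=[[4.5,0,6.5,0],[4,0,7,0],[3.5,0,7,0]])

```text
time: 14.6
tool_pos: [0.4512, -0.255, 0.069]
tool_rot: [0.004, 0.258, 0.966, -0.002]
contact_force: [2.4, -1.3, 0.9]
gripper_width: -0.002
```

```bash
python3 -c "
from h import *
lv()"
```

```text
t 14.6 tcp fix mm [-40.3  -0.9  69. ] axes x [-1.    -0.013 -0.008] z [ 0.008 -0.002 -1.   ] F fix [2.7 0.1 0.9] grip -0.00
corner [-51.1  -1.   93. ] r 56.0 lever(if touching) 1.48
```

Call:
step_arm(steps=[[1.5,0,4,0],[1,0,4,0]])

```text
time: 14.8
tool_pos: [0.446, -0.2519, 0.0583]
tool_rot: [0.0, 0.258, 0.966, -0.001]
contact_force: [1.8, -1.0, 7.8]
gripper_width: 0.001
```

```bash
python3 -c "
from h import *
lv()"
```

```text
t 14.8 tcp fix mm [-46.4  -0.8  58.3] axes x [-1.    -0.013 -0.001] z [ 0.001 -0.002 -1.   ] F fix [2.1 0.1 7.8] grip 0.00
corner [-57.   -0.9  82.3] r 58.3 lever(if touching) 1.69
```

Call:
step_arm(steps=[[0,0,-3,0],[0,0,-10,0],[0,0,-25,0],[0,0,-40,0],[5,0,-40,0],[0,0,-20,0],[0,0,0,0],[0,0,0,0]])

```text
time: 15.6
tool_pos: [0.4368, -0.2461, 0.1977]
tool_rot: [-0.007, 0.258, 0.966, 0.001]
contact_force: [-0.2, 0.9, -0.2]
gripper_width: -0.001
```

```bash
python3 - <<'E'
from h import *
T=infix();im,d=grab_frame("scene");cv2.imwrite("pics/s4.png",cv2.resize(im[220:360,280:420,::-1],None,fx=4.2,fy=4.2,interpolation=2))
E
```

```text
t 15.6 tcp fix mm [-57.2  -0.5 197.7] axes x [-1.    -0.013  0.015] z [-0.015 -0.001 -1.   ] F fix [-0.6  0.6 -0.2] grip -0.00
```

View pics/s4.png

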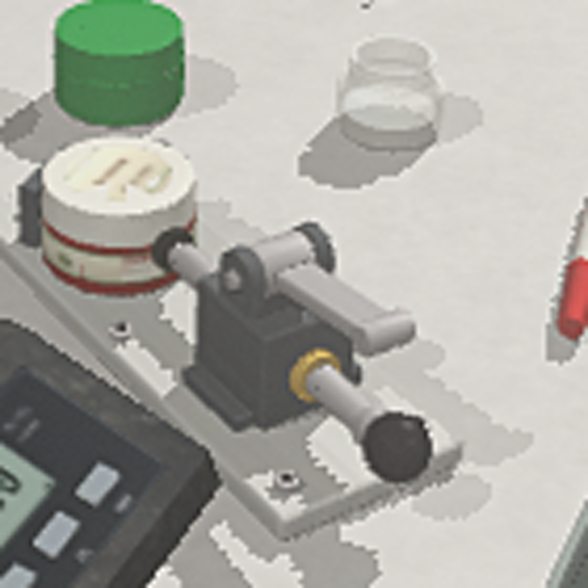

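The lever is closed, its end at crop (390,333). The pot and knob at (397,445) have not moved, the pad is on the pot, and the robot is clear.

```bash
python3 -c "
from plant import *
print(job_done())"
```

```text
the job is handed in; nothing more can be done
None
```

I seated the pot with the rod, flipped the cam lever fully closed, and handed the job in at about 15.6 s with the robot clear of everything.

- **Pad press:** I pushed the rod by its knob with shut fingers until the pot seated in the V-block. The push force rose from about 12 N (drag alone) to about 18 N, so I put the press at roughly 6–7 N. The pad's travel after seating, about 0.7 mm at 9 N per mm, agrees. There is no direct reading of the pad force, and I did not measure it again after the lever closed.
- **Lever:** I swung it over dead centre to the stop. The readings showed at most about 13 N on the lever, and the last contact put it at about 1.69 rad. These readings come only at the end of each move, so a short peak in between would not show.
- **Last checks:** The final picture shows the lever down over the rod, the pot upright and seated with the pad on it, and the knob where I left it. The wrist force was near zero.

**Disagreements found:**
- **Fingertips:** The real tips are about 24 mm behind the reported TCP. Because of this, my first approach rode up on top of the knob with about 8 N, and I backed off and lowered the tool.
- **Knob push:** The force readings while pushing the knob also had an upward part of 4–17 N that I put down to friction and arm give, but did not explain for certain.

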